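Vent the vacuum dry jar and bed the spare preamplifier in its case

TASK

The spare preamplifier is kept dry under vacuum in the clear jar that is clamped to the bench. Open the vent tap on the jar's lid by a quarter turn to let the air in, then lift the lid off by its knob and set it down gently, rim down, in the middle of the rubber mat. Take the preamplifier out and press it flat and fully home into the rectangular foam cutout of its size in the open case, without disturbing the other things on the bench.

Things in the scene. Friction and masses are not known exactly. Their poses are not given: they have to be found in the camera images.
- tap (a joint): Angle of the vent tap's key, rad: 0 shut (key lies up and down the dome's slope), stop at 1.5, fully open (key across the slope, in line with its nozzle). Opens anticlockwise seen looking down onto the key along its stem; about 0.07 N m; stays where left. The vacuum is gone once it is past about 1.1; shut, the lid can be neither lifted nor turned.
- tap_grip (a point): Grip point of the tap's black bar-shaped key, on the tap's axis. Key 46 mm long (x), 12 wide (y), 24 high (z, from 16 below the point to 8 above). z is the axis it turns about and points outward, 36 degrees from vertical, away from the lid's centre, to the robot's right; the frame turns with the key. Below it a white stem 18 mm across, top 20 mm under the point.
- lid_knob (a point): Centre of the black round knob on top of the lid, 32 mm diameter, 22 mm high, z up along the lid's axis. It is 68 mm above the lid's seal face, 24 mm above the dome's top and 82 mm above the lower edge of the locating rim.
- jar: Clear vacuum jar, its foot clamped to the bench in a screwed-down ring (184 mm diameter, 14 mm high); origin at the centre of its foot, on the bench, z up. Flange 188 mm diameter, its gasket 86 mm above the bench (the lid's seal face lies on it); mouth 156 mm across; white plate inside, top 62 mm above the bench, carrying the preamplifier. With the lid on, the tap is on the jar's -x side.
- preamp_mid (a point): Centre of the spare preamplifier, half-way up: aluminium box 56 mm long (x), 36 wide (y), 46 high (z up), 0.12 to 0.24 kg, a brass coax socket sticking out 15 mm from each end (11 mm diameter, middle 34 mm above the underside). Either way round is fine. It stands on the plate in the jar, near the middle, at any yaw.
- case: Open black equipment case fixed to the bench: base half 190 x 150 mm, walls 56 mm high, lid folded back flat on its +x side (26 mm high); origin under the centre of the base half, z up. Dark foam insert, top 50 mm above the bench, three cutouts: the preamplifier's on the -x side, a smaller empty rectangle, and a round one with a sensor 28 mm proud of the foam, 84 mm in +x from the first.
- pocket (a point): Centre of the mouth of the preamplifier's foam cutout, level with the foam's top; x along its long side. Floor 20 mm below. The walls slope: at the mouth about 6 mm longer and wider than the part, 17 mm down 2.4 mm tighter than it, and springy; it takes about 8 to 20 N to press it to the floor. Home, the part stands 26 mm above the foam, its centre 3 mm above this point.
- mat: Black rubber mat 240 x 240 mm, 4 mm thick, fixed flat on the bench; origin at its underside centre.
- pump: Bystander: hand vacuum pump lying on the bench, about 200 mm long, 64 mm over the grip, 32 mm high; leave alone. Origin on the bench under its barrel.
- adaptor: Bystander: steel coax adaptor standing on the bench, 21 mm diameter, 41 mm high; leave alone. Origin at its foot.
- tray: Bystander: open cardboard tray 90 x 160 x 55 mm with small stock; leave alone. Origin at its underside centre.
- lid: Jar lid: clear low dome, flange 184 mm diameter, 0.34 to 0.53 kg; origin at the centre of its flat seal face (underside of the flange), z up, tap on the -x side. A locating rim, 144 mm diameter, goes 14 mm below the seal face into the jar's mouth, about 1.5 mm play; set down, the lid stands on this rim. The tap on the dome's shoulder reaches 105 mm from the axis, about as high as the knob.

How it is judged:
By the outcome, as a careful person would: the job done as asked, in the order asked, and still so for the second after the job is handed in, with the robot touching nothing.
It also fails if it takes over 62 s, if anything falls off the work surface, if the arm or the gripper's body presses on something with over 40 N, if the wrist force passes 120 N, or if a joint passes its speed limit or range.

ROBOT

A 7-joint arm with a two-finger parallel gripper is mounted at the origin on the work surface. World frame = base frame: x ahead of the robot, y to its left, z up, the work surface at z = 0. Lengths are in m, angles in rad, forces in N, time in s.
With the tool pointing down it reaches from about 0.425 to 0.975 m from the base axis. Payload 16.7 kg.
Tool frame: the origin (TCP) lies midway between the tips of the shut fingers; the grasp point (between the pads) lies 19 mm behind it; z points along the fingers, y is the direction in which the jaws open and shut (so a half turn about z gives the same grasp; the last joint's range is limited). The gripper opens to 85 mm and grips with 20 to 120 N. Pads are 22 mm wide; open, the fingers measure 114 mm over their backs; the gripper's body (76 mm by 85 mm) begins 54 mm behind the grasp point. The pads swing forward as they close: fully open they stand 13 mm farther back than shut.
Start: joints at [0.996, 0.426, 0.074, 1.606, -0.034, 1.111, -0.067], TCP at [0.279, -0.615, 0.231] pointing down, gripper open.
Joint ranges: [-2.85, 2.85], [-0.5, 2.14], [-1.23, 1.37], [0.21, 2.46], [-1.02, 4.16], [0.16, 2.05], [-2.73, 2.73]. Speed limits (rad/s): [1.89, 1.89, 2.39, 2.39, 3.01, 3.01, 3.01].

INTERFACE

Orientations are given as a unit quaternion [x, y, z, w].
In Python, from plant import ctrl, jaws, kin, viewer gives the robot as it stands. Calls block until the motion is done:
- ctrl.movep(position, orientation): joint-space move of the TCP to a pose.
- ctrl.servo_line(position, ori=None, max_speed=0.15): straight line of the TCP; ori=None keeps the orientation; max_speed is the mean speed in m/s.
- ctrl.move_j(angles): joint-space move.
- jaws.set_gripper(opening, force=None): finger opening in m; force is the grip in N (None keeps the last); returns when the fingers have stopped.
- ctrl.wait(seconds).
- kin.inverse_kinematics(position, orientation): joint angles nearest the present ones, or None.
- ctrl.get_obs(): the state.
- viewer.snapshot(name): name is "scene" or "top" or "wrist"; returns a dict with "frame" (384x512x3 uint8, red, green, blue), "z_map" (384x512 float32, m along the optical axis (not along the pixel's ray), 0 where there is no reading), "fx", "fy", "cx", "cy" (pixels), "origin" and "rotation" of the camera in the world. Camera axes: x right, y down, z forward; pixel columns grow to the right and rows downward; lengths in m; the calibration is good to about 2 mm. A picture is of the moment at which its call begins.
A pose or a line that the arm cannot do raises ctrl.PlanningError and nothing moves.
- ctrl.close_job(): hands the job in, once; it reports no verdict.
The state is a dict: "time_s": time; "joint_pos": joint angles; "dq": joint speeds; "tau": joint torques, N m; "ee_pos": TCP position; "tcp_rot": TCP orientation; "force": force on the tool from outside, world axes, zero at the start; "torque": the same for the moment, N m; "opening": finger opening in m.
Only numpy, scipy, OpenCV 4.12 (cv2) and the standard library are available. Lean on these libraries where they do the work, as an engineer would, in place of code of your own. Each camera call takes 0.05 s, during which the arm holds its last target.

## Working session

There is one attempt and no reset: what is moved stays moved. The work goes in short steps, each a Python script; the robot and the scene stay as the last script left them, time stands still between calls to the robot, and variables do not carry over. Pictures are saved under pics/ and viewed, and the job is handed in when it is done.

```bash
ls; mkdir -p pics; cat > h.py <<'E'
import numpy as np, cv2
from scipy.spatial.transform import Rotation as R
from plant import ctrl, jaws, kin, viewer
def snap(name, fn):
    s=viewer.snapshot(name)
    cv2.imwrite(f'pics/{fn}.png', s['frame'][:,:,::-1])
    np.savez(f'pics/{fn}.npz', **{k:np.asarray(v) for k,v in s.items()})
    return s
def load(fn): return dict(np.load(f'pics/{fn}.npz'))
def world(s):
    h,w=s['z_map'].shape
    u,v=np.meshgrid(np.arange(w),np.arange(h)); z=s['z_map']
    p=np.stack([(u-s['cx'])/s['fx']*z,(v-s['cy'])/s['fy']*z,z],-1)
    r=np.asarray(s['rotation'])
    if r.shape!=(3,3): r=R.from_quat(r).as_matrix()
    W=p@r.T+s['origin']; W[z==0]=np.nan
    return W
def ray(s,u,v,zp):
    r=np.asarray(s['rotation'])
    d=r@np.array([(u-s['cx'])/s['fx'],(v-s['cy'])/s['fy'],1]); o=np.asarray(s['origin'])
    return o+d*(zp-o[2])/d[2]
def st():
    o=ctrl.get_obs(); print('t',round(o['time_s'],2),'p',np.round(o['ee_pos'],4),'F',np.round(o['force'],1),'T',np.round(o['torque'],2),'op',round(o['opening'],4)); return o
E
python3 - <<'E'
from h import *
for n in ("scene","top"):
    s=snap(n,n+'0'); print(n,s['fx'],s['cx'],s['cy'],s['origin'],np.round(s['rotation'],3))
o=st(); print(o['tcp_rot'])
E
```

```text
pics
scene 404.6306062262936 260.6015038023614 189.15502750202856 [ 1.29806558 -0.04165521  0.68556046] [ 0.665  0.606 -0.301 -0.316]
top 411.73229747408254 248.1687135281818 196.20112636870792 [0.36722206 0.00779847 1.27636185] [-0.696  0.713 -0.062  0.058]
t 0.1 p [ 0.2786 -0.6144  0.2307] F [ 0.3  0.8 -0.9] T [-0.02 -0.   -0.03] op 0.0856
[ 9.77421260e-01  2.11299217e-01 -1.55273975e-04 -5.45128137e-04]
```

View pics/scene0.png

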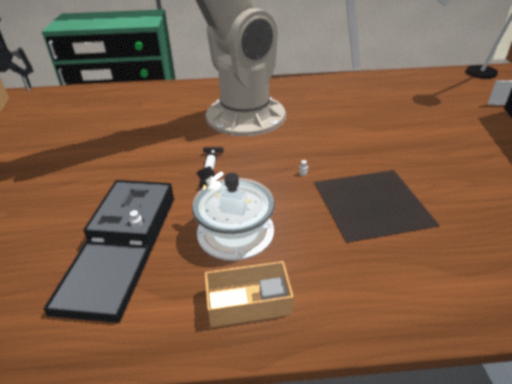

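View pics/top0.png

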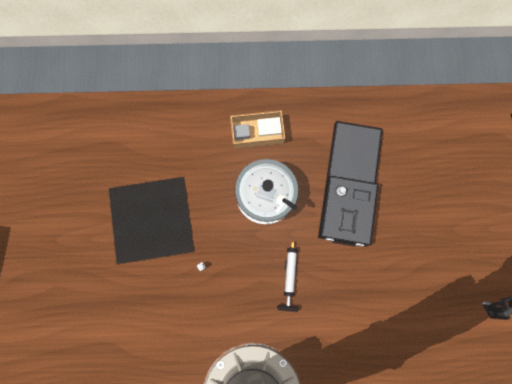

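The scene view shows the jar in the middle, at about (235,210), with the case on the left, the mat on the right, and the pump behind the jar. In the top view:
- Jar knob at (268,185), with the tap key at (287,203)
- Mat at (151,220)
- Case base at (350,211), with its cutout at (348,221) and the sensor at (342,190)

I'll zoom in and measure.

```bash
python3 - <<'E'
from h import *
s=load('top0'); f=s['frame'][:,:,::-1]
a=cv2.resize(f[150:235,225:310],None,fx=6,fy=6,interpolation=cv2.INTER_CUBIC)
cv2.imwrite('pics/jarz.png',a)
b=cv2.resize(f[165:250,310:390],None,fx=6,fy=6,interpolation=cv2.INTER_CUBIC)
cv2.imwrite('pics/casez.png',b)
W=world(s)
for n,(u,v) in dict(knob=(268,185),tap=(287,203),mat=(151,220),pocket=(348,221),foam=(330,200),sensor=(342,190),bench=(200,320),jarf=(240,190),lidcase=(355,150)).items():
    print(n,np.round(W[v,u],4))
E
```

```text
knob [ 0.5872 -0.0573  0.1663]
tap [ 0.5366 -0.108   0.1618]
mat [0.5175 0.2997 0.0037]
pocket [ 0.497  -0.3055  0.0285]
foam [ 0.5589 -0.2489  0.0546]
sensor [ 0.5842 -0.281   0.0794]
bench [ 0.2137  0.1498 -0.0012]
jarf [0.5889 0.0207 0.0927]
lidcase [ 0.7225 -0.3447  0.0197]
```

```bash
python3 - <<'E'
from h import *
s=load('top0');W=world(s)
# mat
g=cv2.cvtColor(s['frame'],cv2.COLOR_RGB2HSV)
m=((g[...,2]<60)).astype(np.uint8); 
n,l,stt,c=cv2.connectedComponentsWithStats(m)
for i in range(1,n):
    if stt[i,4]>150: print(i,stt[i],c[i])
i=l[220,151]
cs,_=cv2.findContours((l==i).astype(np.uint8),cv2.RETR_EXTERNAL,cv2.CHAIN_APPROX_NONE)
pts=np.array([ray(s,u,v,0.004)[:2] for u,v in max(cs,key=len)[:,0]],np.float32)
print('mat',cv2.minAreaRect(pts))
E
```

```text
12 [319 170  12  68 184] [324.23913043 205.3423913 ]
21 [ 112  182   79   77 2859] [149.5498426  221.38929696]
103 [483 297  29  22 350] [498.12857143 308.24285714]Traceback (most recent call last):
  File "<stdin>", line 11, in <module>
  File "h.py", line 20, in ray
    d=r@np.array([(u-s['cx'])/s['fx'],(v-s['cy'])/s['fy'],1]); o=np.asarray(s['origin'])
      ~^~~~~~~~~~~~~~~~~~~~~~~~~~~~~~~~~~~~~~~~~~~~~~~~~~~~~~
ValueError: matmul: Input operand 1 has a mismatch in its core dimension 0, with gufunc signature (n?,k),(k,m?)->(n?,m?) (size 3 is different from 4)
```

```bash
sed -i "s/^    r=np.asarray(s\['rotation'\])$/    r=R.from_quat(s['rotation']).as_matrix()/; /if r.shape/d" h.py; python3 - <<'E'
from h import *
s=load('top0');W=world(s)
g=cv2.cvtColor(s['frame'],cv2.COLOR_RGB2HSV)
m=((g[...,2]<70)).astype(np.uint8); m=cv2.morphologyEx(m,cv2.MORPH_OPEN,np.ones((3,3)))
n,l,stt,c=cv2.connectedComponentsWithStats(m); i=l[220,151]
cs,_=cv2.findContours((l==i).astype(np.uint8),cv2.RETR_EXTERNAL,cv2.CHAIN_APPROX_NONE)
pts=np.array([ray(s,u,v,0.004)[:2] for u,v in max(cs,key=len)[:,0]],np.float32)
print('mat',cv2.minAreaRect(pts))
w=snap('wrist','w0'); o=ctrl.get_obs(); 
Rt=R.from_quat(o['tcp_rot']); print('cam in tool', Rt.inv().apply(w['origin']-o['ee_pos']), (Rt.inv()*R.from_quat(w['rotation'])).as_matrix().round(3), w['fx'],w['cx'],w['cy'])
# knob top centroid from depth, tap pts, jar flange
d=np.linalg.norm(W[...,:2]-[0.587,-0.057],axis=-1)
k=(d<0.03)&(W[...,2]>0.158); print('knob',k.sum(),W[k].mean(0))
E
```

```text
mat ((0.5197954773902893, 0.3003664016723633), (0.23493041098117828, 0.2353897988796234), 7.702919960021973)
cam in tool [ 6.91784233e-02 -9.23801547e-05 -1.42235782e-01] [[ 0.    -0.962 -0.273]
 [ 1.     0.    -0.   ]
 [ 0.    -0.273  0.962]] 300.7868690811735 254.8856122831169 185.58098487562722
knob 101 [ 0.58812951 -0.05682689  0.16411095]
```

View pics/jarz.png

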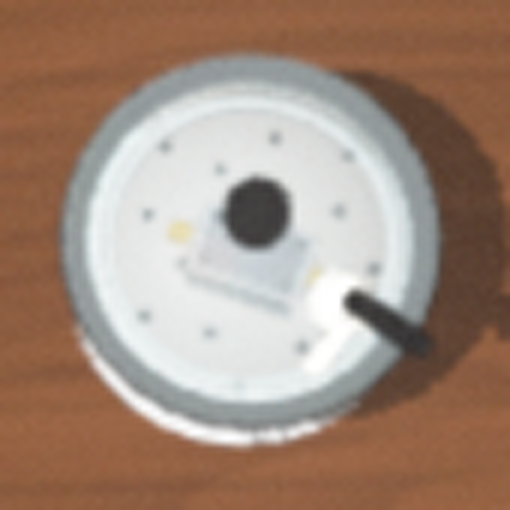

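View pics/casez.png

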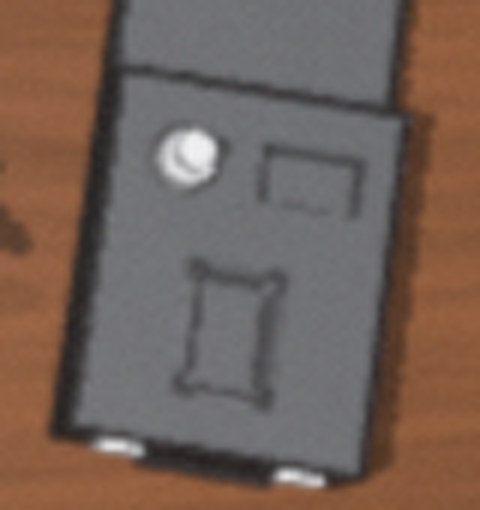

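View pics/w0.png

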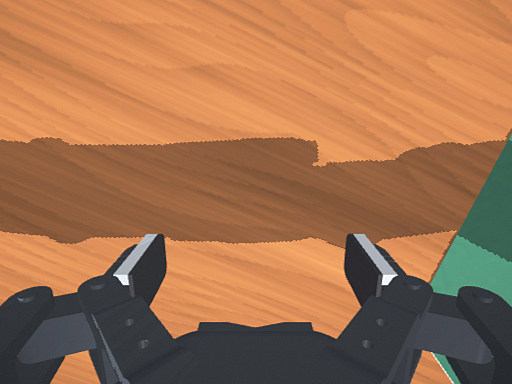

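```bash
python3 - <<'E'
from h import *
ctrl.movep([0.555,-0.18,0.30],[1,0,0,0]); st()
s=snap('wrist','w1'); W=world(s)
cv2.imwrite('pics/w1b.png',cv2.resize(s['frame'][:,:,::-1],(800,600),interpolation=cv2.INTER_CUBIC))
E
```

```text
t 2.03 p [ 0.5547 -0.181   0.2999] F [ 0.2  0.5 -0. ] T [-0.    0.03  0.01] op 0.0855
```

View pics/w1b.png

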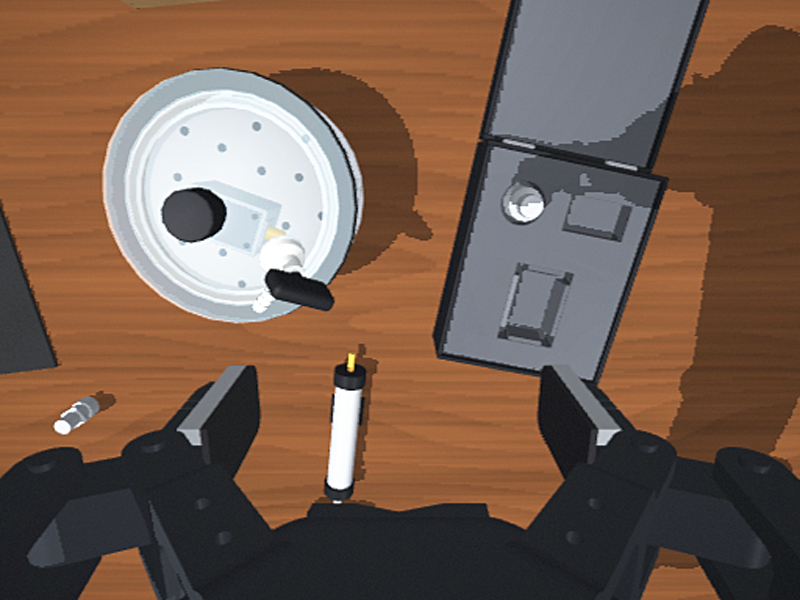

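This is the wrist view, scaled to 800x600. It shows the knob at (194,215), the tap key at (300,289), the preamp cutout at (537,305), the sensor at (523,202) and the pump at (345,430). Next I'll extract 3D points.

```bash
cat > m1.py <<'E'
from h import *
for fn in ('w1','top0'):
    s=load(fn);W=world(s); v=cv2.cvtColor(s['frame'],cv2.COLOR_RGB2HSV)[...,2]
    dk=np.linalg.norm(W[...,:2]-[0.587,-0.057],axis=-1)
    k=(dk<0.025)&(W[...,2]>0.160)&(W[...,2]<.175)&(v<90); pk=W[k]
    print(fn,'knob top',k.sum(),pk.mean(0).round(4), ((pk.min(0)+pk.max(0))/2).round(4),np.ptp(pk,axis=0).round(3))
    dt=np.linalg.norm(W[...,:2]-[0.535,-0.108],axis=-1)
    t=(dt<0.05)&(W[...,2]>0.11)&(v<70); pt=W[t]
    print('key',t.sum(),pt.mean(0).round(4),pt.min(0).round(4),pt.max(0).round(4))
    C=np.cov(pt.T); e,V=np.linalg.eigh(C); print('eig',np.sqrt(e).round(4),V.T.round(3))
    # flange ring height
    f=(dk>0.085)&(dk<0.1)&(W[...,2]>0.07)&(W[...,2]<0.11); print('flange',f.sum(),np.median(W[f][:,2]))
    x=np.c_[2*W[f][:,:2],np.ones(f.sum())]
    # foam
    q=(np.abs(W[...,0]-0.52)<0.1)&(np.abs(W[...,1]+0.29)<0.1)
    print('foam z', np.median(W[q&(W[...,2]>0.045)&(W[...,2]<0.054)][:,2]))
E
python3 m1.py
python3 - <<'E'
from h import *
s=load('w1');f=s['frame'][:,:,::-1]
cv2.imwrite('pics/c1.png',cv2.resize(f[80:250,270:440],None,fx=4.5,fy=3.5,interpolation=cv2.INTER_NEAREST))
W=world(s); z=W[...,2]
print((z[165:225,310:380:3][::3]*1000).round(0))
E
```

```text
w1 knob top 888 [ 0.591  -0.0578  0.1643] [ 0.5907 -0.0569  0.1637] [0.03  0.03  0.007]
key 11478 [ 0.5588 -0.1252  0.3497] [ 0.5245 -0.1459  0.1265] [ 0.5725 -0.0964  0.3877]
eig [0.0071 0.0096 0.0541] [[ 0.993  0.082 -0.085]
 [-0.081  0.996  0.022]
 [ 0.086 -0.016  0.996]]
flange 3375 0.0925301670156336
foam z 0.04974942015513131
top0 knob top 82 [ 0.5875 -0.0559  0.1642] [ 0.5879 -0.0562  0.1644] [0.028 0.025 0.009]
key 44 [ 0.5346 -0.118   0.1517] [ 0.525  -0.1353  0.137 ] [ 0.5489 -0.0981  0.1659]
eig [0.0026 0.0035 0.0137] [[-0.762  0.593 -0.262]
 [-0.491 -0.266  0.83 ]
 [-0.422 -0.76  -0.493]]
flange 512 0.09149907982694994
foam z 0.049586332331429506
[[50. 49. 51. 49. 49. 50. 50. 51. 49. 50. 49. 49. 49. 50. 50. 51. 50. 49.
  50. 50. 50. 50. 50. 50.]
 [50. 50. 50. 49. 50. 49. 49. 30. 49. 49. 50. 50. 50. 51. 50. 50. 50. 50.
  49. 49. 50. 50. 50. 50.]
 [50. 49. 50. 50. 49. 51. 50. 29. 36. 49. 49. 48. 49. 50. 48. 50. 49. 50.
  51. 49. 50. 49. 50. 51.]
 [49. 50. 50. 50. 50. 48. 48. 37. 31. 29. 31. 29. 42. 49. 49. 48. 49. 32.
  50. 49. 50. 48. 51. 49.]
 [50. 48. 50. 49. 49. 50. 49.
[... 887 characters left out ...]
1. 49. 49. 49. 30. 29. 29. 28. 30. 31. 29. 29. 38. 44. 49. 49. 49.
  50. 50. 49. 50. 50. 49.]
 [50. 50. 50. 51. 49. 30. 29. 30. 28. 30. 30. 30. 33. 40. 47. 50. 51. 49.
  50. 49. 49. 50. 50. 50.]
 [51. 48. 51. 30. 31. 39. 36. 34. 35. 30. 29. 30. 34. 42. 47. 50. 50. 50.
  50. 50. 49. 51. 50. 51.]
 [49. 51. 49. 38. 35. 46. 44. 42. 41. 39. 39. 38. 31. 30. 50. 49. 50. 49.
  50. 49. 51. 51. 49. 52.]
 [51. 49. 49. 50. 48. 50. 50. 50. 50. 48. 48. 44. 30. 33. 44. 49. 48. 50.
  51. 50. 50. 49. 51. 50.]
 [49. 51. 50. 49. 49. 49. 48. 50. 49. 50. 49. 51. 40. 39. 49. 50. 50. 51.
  50. 50. 50. 50. 50. 47.]
 [51. 50. 51. 51. 49. 48. 51. 50. 50. 50. 51. 50. 49. 51. 49. 50. 50. 50.
  49. 50. 50. 51. 49. 49.]]
```

View pics/c1.png

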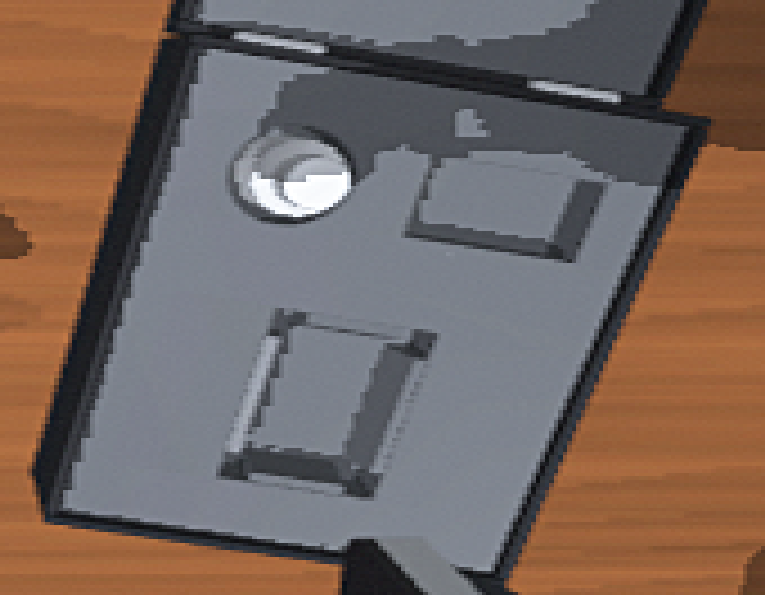

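```bash
cat > m2.py <<'E'
from h import *
for fn in ('w1','top0'):
    s=load(fn);W=world(s); v=cv2.cvtColor(s['frame'],cv2.COLOR_RGB2HSV)[...,2]; z=W[...,2]
    t=(np.linalg.norm(W[...,:2]-[0.535,-0.115],axis=-1)<0.04)&(z>0.125)&(z<0.18)&(v<70)
    t=cv2.morphologyEx(t.astype(np.uint8),cv2.MORPH_OPEN,np.ones((2,2)))>0
    pt=W[t]; print(fn,'key',t.sum(),pt.mean(0).round(4),pt.min(0).round(4),pt.max(0).round(4))
    c0=pt.mean(0); U,S,V=np.linalg.svd(pt-c0,full_matrices=False); print(V.round(3)); q=(pt-c0)@V.T; print(q.min(0).round(4),q.max(0).round(4))
    # pocket
    H,Wd=z.shape; u,vv=np.meshgrid(np.arange(Wd),np.arange(H)); r=R.from_quat(s['rotation']).as_matrix()
    d=np.stack([(u-s['cx'])/s['fx'],(vv-s['cy'])/s['fy'],np.ones_like(u)],-1)@r.T
    P=s['origin']+d*((0.05-s['origin'][2])/d[...,2])[...,None]
    m=(np.linalg.norm(P[...,:2]-[0.5,-0.305],axis=-1)<0.05)&(z<0.0465)
    n,l,stt,c=cv2.connectedComponentsWithStats(m.astype(np.uint8)); i=1+np.argmax(stt[1:,4]); 
    m=l==i; print('pocket',stt[i],cv2.minAreaRect(P[m][:,:2].astype(np.float32)))
    # sensor top
    q=(np.linalg.norm(W[...,:2]-[0.58,-0.281],axis=-1)<0.03)&(z>0.073)&(z<0.085)
    print('sensor',q.sum(),W[q].mean(0).round(4))
    # case wall rect
    q=(np.abs(P[...,0]-0.525)<0.15)&(np.abs(P[...,1]+0.30)<0.15)&(z>0.053)&(z<0.060)
    print('walls',q.sum(),cv2.minAreaRect(W[q][:,:2].astype(np.float32)))
E
python3 m2.py
```

```text
w1 key 714 [nan nan nan] [nan nan nan] [nan nan nan]Traceback (most recent call last):
  File "m2.py", line 7, in <module>
    c0=pt.mean(0); U,S,V=np.linalg.svd(pt-c0,full_matrices=False); print(V.round(3)); q=(pt-c0)@V.T; print(q.min(0).round(4),q.max(0).round(4))
                         ~~~~~~~~~~~~~^^^^^^^^^^^^^^^^^^^^^^^^^^^
    u, s, vh = gufunc(a, signature=signature)
               ~~~~~~^^^^^^^^^^^^^^^^^^^^^^^^
    raise LinAlgError("SVD did not converge")
numpy.linalg.LinAlgError: SVD did not converge
```

```bash
sed -i 's/    pt=W\[t\]; print/    t\&=np.isfinite(z); pt=W[t]; print/' m2.py; python3 m2.py
```

```text
w1 key 713 [ 0.5387 -0.117   0.1446] [ 0.4768 -0.1368 -0.0019] [ 0.5543 -0.0867  0.1643]
[[-0.382 -0.012 -0.924]
 [-0.3   -0.944  0.137]
 [ 0.874 -0.329 -0.357]]
[-0.0217 -0.0313 -0.0104] [0.1586 0.0207 0.0134]
pocket [ 318  168   48   54 1348] ((0.49898403882980347, -0.2989916205406189), (0.04859570041298866, 0.06871966272592545), 78.5481948852539)
sensor 180 [ 0.5875 -0.2821  0.0773]
walls 1578 ((0.5296633243560791, -0.30596035718917847), (0.15044237673282623, 0.19003024697303772), 78.72357177734375)
top0 key 42 [ 0.5327 -0.123   0.14  ] [ 0.5225 -0.1554 -0.0006] [ 0.5445 -0.1028  0.1659]
[[-0.041  0.232  0.972]
 [ 0.556  0.813 -0.171]
 [ 0.83  -0.533  0.162]]
[-0.1431 -0.0148 -0.0052] [0.0291 0.0186 0.005 ]
pocket [335 207  26  27 330] ((0.49866780638694763, -0.2987280488014221), (0.06959474831819534, 0.07456348836421967), 80.02461242675781)
sensor 29 [ 0.5854 -0.2834  0.077 ]
walls 419 ((0.528001606464386, -0.30683138966560364), (0.15016931295394897, 0.18973864614963531), 78.8096694946289)
```

```bash
cat > m3.py <<'E'
from h import *
for fn in ('w1','top0'):
    s=load(fn);W=world(s); v=cv2.cvtColor(s['frame'],cv2.COLOR_RGB2HSV)[...,2]; z=W[...,2]
    t=(np.linalg.norm(W[...,:2]-[0.535,-0.115],axis=-1)<0.045)&(z>0.11)&(z<0.18)&(v<70)
    n,l,stt,c=cv2.connectedComponentsWithStats(t.astype(np.uint8)); i=1+np.argmax(stt[1:,4]); t=l==i
    pt=W[t]; c0=pt.mean(0); print(fn,'key',t.sum(),c0.round(4),pt.min(0).round(4),pt.max(0).round(4))
    U,S,V=np.linalg.svd(pt-c0,full_matrices=False); print(V.round(3)); q=(pt-c0)@V.T; print(np.percentile(q,[1,50,99],axis=0).round(4))
    p,n=np.percentile(pt,[2,98],axis=0),0
    if fn=='w1':
        # model fit: tap axis azimuth a about knob centre; radius rt
        kc=np.array([0.5905,-0.0575])
        for a in np.deg2rad(np.arange(200,260,5)):
            e=np.array([np.cos(a),np.sin(a)]); tt=np.array([-e[1],e[0]]); d=pt[:,:2]-kc
            print(np.rad2deg(a).round(),'tang',np.percentile(d@tt,[2,50,98]).round(4),'rad',np.percentile(d@e,[2,50,98]).round(4))
E
python3 m3.py; python3 - <<'E'
from h import *
s=load('w1');f=s['frame'][:,:,::-1]
cv2.imwrite('pics/k1.png',cv2.resize(f[40:215,60:235],None,fx=4,fy=3.4,interpolation=cv2.INTER_CUBIC)[:600])
E
```

```text
w1 key 718 [ 0.5413 -0.1168  0.1495] [ 0.5245 -0.1368  0.1265] [ 0.5549 -0.0964  0.1643]
[[-0.422 -0.747 -0.514]
 [-0.575 -0.217  0.789]
 [ 0.701 -0.628  0.338]]
[[-0.02   -0.0156 -0.006 ]
 [-0.0004  0.0023  0.0004]
 [ 0.0238  0.0083  0.0038]]
200.0 tang [0.0245 0.0387 0.0523] rad [0.05   0.0663 0.0849]
205.0 tang [0.0199 0.0328 0.0452] rad [0.0522 0.0694 0.0888]
210.0 tang [0.0148 0.0268 0.0377] rad [0.0539 0.072  0.0922]
215.0 tang [0.0094 0.0204 0.0299] rad [0.0552 0.0741 0.0949]
220.0 tang [0.0041 0.0139 0.0219] rad [0.0561 0.0755 0.0967]
225.0 tang [-0.0017  0.0075  0.0139] rad [0.0566 0.0764 0.098 ]
230.0 tang [-0.0075  0.0011  0.0062] rad [0.0565 0.0767 0.0984]
235.0 tang [-0.0137 -0.0053 -0.0017] rad [0.056  0.0764 0.0982]
240.0 tang [-0.0204 -0.0119 -0.0088] rad [0.0551 0.0756 0.0972]
245.0 tang [-0.0276 -0.0185 -0.0146] rad [0.0537 0.0742 0.0956]
250.0 tang [-0.0352 -0.0251 -0.0197] rad [0.052  0.0722 0.0932]
255.0 tang [-0.0426 -0.0315 -0.0245] rad [0.0497 0.0696 0.0901]
top0 key 44 [ 0.5346 -0.118   0.1517] [ 0.525  -0.1353  0.137 ] [ 0.5489 -0.0981  0.1659]
[[-0.422 -0.76  -0.493]
 [ 0.491  0.266 -0.83 ]
 [-0.762  0.593 -0.262]]
[[-0.0212 -0.0062 -0.0048]
 [ 0.0009 -0.0005  0.    ]
 [ 0.0205  0.0088  0.0061]]
```

View pics/k1.png

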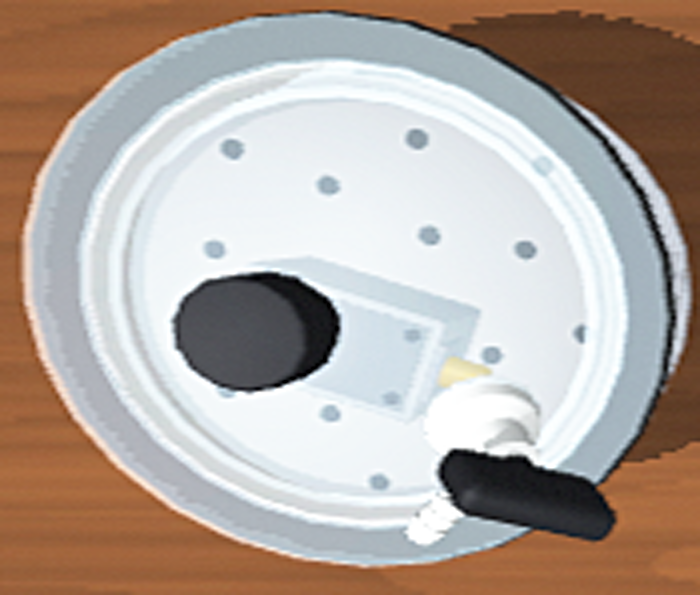

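```bash
cat > keyfit.py <<'E'
from h import *
from scipy.optimize import least_squares
def frame(a,th=0.0,tilt=np.deg2rad(36)):
    e=np.array([np.cos(a),np.sin(a),0]); zz=np.sin(tilt)*e+np.cos(tilt)*np.array([0,0,1.])
    x=np.cos(tilt)*e-np.sin(tilt)*np.array([0,0,1.]) # downslope
    y=np.cross(zz,x); M=np.stack([x,y,zz],1)
    return M@R.from_rotvec([0,0,th]).as_matrix()
def keypts(s,c=(0.535,-0.115),rad=.045):
    W=world(s); v=cv2.cvtColor(s['frame'],cv2.COLOR_RGB2HSV)[...,2]; z=W[...,2]
    t=(np.linalg.norm(W[...,:2]-np.array(c),axis=-1)<rad)&(z>0.11)&(z<0.18)&(v<70)
    n,l,stt,_=cv2.connectedComponentsWithStats(t.astype(np.uint8)); t=l==1+np.argmax(stt[1:,4]); return W[t]
def sd(q):
    d=np.abs(q-[0,0,-.004])-[.023,.006,.012]
    return np.linalg.norm(np.maximum(d,0),axis=1)+np.minimum(d.max(1),0)
if __name__=='__main__':
    for fn in ('w1','top0'):
        pt=keypts(load(fn)); kc=np.array([0.5895,-0.057])
        for free in (1,0):
          best=None
          for a0 in np.deg2rad([215,225,235,245]):
            if free: f=lambda p: sd((pt-p[:3])@frame(p[3])); p0=[*(pt.mean(0)-[0,0,.006]),a0]
            else: f=lambda p: sd((pt-[*(kc+p[0]*np.array([np.cos(p[1]),np.sin(p[1])])),p[2]])@frame(p[1])); p0=[.075,a0,.145]
            r=least_squares(f,p0,loss='soft_l1',f_scale=.001,x_scale=[.01,.01,.01,.1] if free else [.01,.1,.01])
            if best is None or r.cost<best.cost: best=r
          p=best.x; print(fn,free,len(pt),'rms',np.sqrt(np.mean(best.fun**2)).round(5),p.round(4))
          if free:
            d=p[:2]-kc; print('  az axis',np.rad2deg(p[3]),'az pos',np.rad2deg(np.arctan2(d[1],d[0]))%360,'r',np.hypot(*d))
          else: print('  pos',(kc+p[0]*np.array([np.cos(p[1]),np.sin(p[1])])).round(4),np.rad2deg(p[1]))
E
python3 keyfit.py
```

```text
w1 1 718 rms 0.00069 [ 0.5378 -0.117   0.1448  4.1778]
  az axis 239.3688652315047 az pos 229.25028590431253 r 0.0792627555794642
w1 0 718 rms 0.00126 [0.0796 4.0011 0.1445]
  pos [ 0.5375 -0.1173] 229.24490176490676
top0 1 44 rms 0.00144 [ 0.5349 -0.1173  0.1444  4.3967]
  az axis 251.91169060686704 az pos 227.82843725871834 r 0.08131772928106114
top0 0 44 rms 0.00154 [0.0809 4.0099 0.1447]
  pos [ 0.5372 -0.1187] 229.74942079785095
```

```bash
python3 - <<'E'
from keyfit import *
pt=keypts(load('w1'))
for tilt in (30,36,42):
  f=lambda p: sd((pt-p[:3])@frame(p[3],p[4],np.deg2rad(tilt)))
  for a0,th0 in ((4.0,0.17),(4.17,0)):
    r=least_squares(f,[.5378,-.117,.1448,a0,th0],loss='soft_l1',f_scale=.001,x_scale=[.01,.01,.01,.1,.1]); print(tilt,r.cost,np.sqrt(np.mean(r.fun**2)),r.x.round(4),np.rad2deg(r.x[3:]))
f=lambda p: sd((pt-p[:3])@frame(4.001,p[3]))
r=least_squares(f,[.5378,-.117,.1448,.1],loss='soft_l1',f_scale=.001,x_scale=[.01,.01,.01,.1]); print(r.cost,np.sqrt(np.mean(r.fun**2)),r.x.round(4))
E
```

```text
30 0.00021177028194251067 0.0009171620032812129 [ 0.5376 -0.1168  0.1452  3.9899  0.1653] [228.60171347   9.46963759]
30 0.00021177028195345463 0.0009171632628974404 [ 0.5376 -0.1168  0.1452  3.9898  0.1653] [228.60102083   9.47022126]
36 8.708484854563718e-05 0.0005322516037482122 [ 0.5375 -0.1169  0.1448  3.9742  0.1821] [227.70455377  10.43323743]
36 8.708484854563712e-05 0.0005322516037509918 [ 0.5375 -0.1169  0.1448  3.9742  0.1821] [227.70455371  10.43323749]
42 0.00018675840647518639 0.0008278617705687912 [ 0.5372 -0.117   0.1446  3.9007  0.2463] [223.49290098  14.11174682]
42 0.0001867584064480859 0.0008278613518500537 [ 0.5372 -0.117   0.1446  3.9007  0.2463] [223.49279255  14.11183312]
8.808757098613417e-05 0.0005358360402669801 [ 0.5375 -0.1169  0.1448  0.161 ]
```

```bash
python3 - <<'E'
from plan import *
p,q=pose(0.17,-1,.09)
jaws.set_gripper(0.045,25)
st()
ctrl.movep(p,q); st(); print(np.round(p,4),np.round(ctrl.get_obs()['joint_pos'],2))
s=snap('wrist','w2')
cv2.imwrite('pics/w2b.png',cv2.resize(s['frame'][:,:,::-1],(800,600),interpolation=cv2.INTER_CUBIC))
from keyfit import *
pt=keypts(s,c=(0.537,-.117)); print(len(pt),pt.mean(0))
f=lambda p: sd((pt-p[:3])@frame(p[3],p[4]))
r=least_squares(f,[*P,AZ,.17],loss='soft_l1',f_scale=.001,x_scale=[.01,.01,.01,.1,.1]); print(np.sqrt(np.mean(r.fun**2)),r.x.round(4),np.rad2deg(r.x[3:]))
f=lambda p: sd((pt-p[:3])@frame(AZ,p[3]))
r=least_squares(f,[*P,.17],loss='soft_l1',f_scale=.001,x_scale=[.01,.01,.01,.1]); print(np.sqrt(np.mean(r.fun**2)),r.x.round(4))
E
```

```text
t 2.56 p [ 0.555  -0.1801  0.3   ] F [ 0.2 -0.5  0.5] T [-0.02 -0.   -0.01] op 0.0449
t 4.31 p [ 0.5022 -0.1567  0.2177] F [ 0.2  0.1 -0.3] T [-0.43  0.43  0.01] op 0.0447
[ 0.5019 -0.1568  0.2175] [ 0.69  0.21 -0.14  2.1  -0.8   0.88  0.53]
795 [ 0.53603789 -0.11823913  0.15235271]
0.0007155357820494407 [ 0.5367 -0.1166  0.1446  3.9127  0.2349] [224.17885974  13.45627953]
0.0007297529103124108 [ 0.5368 -0.1167  0.1446  0.1798]
```

View pics/w2b.png

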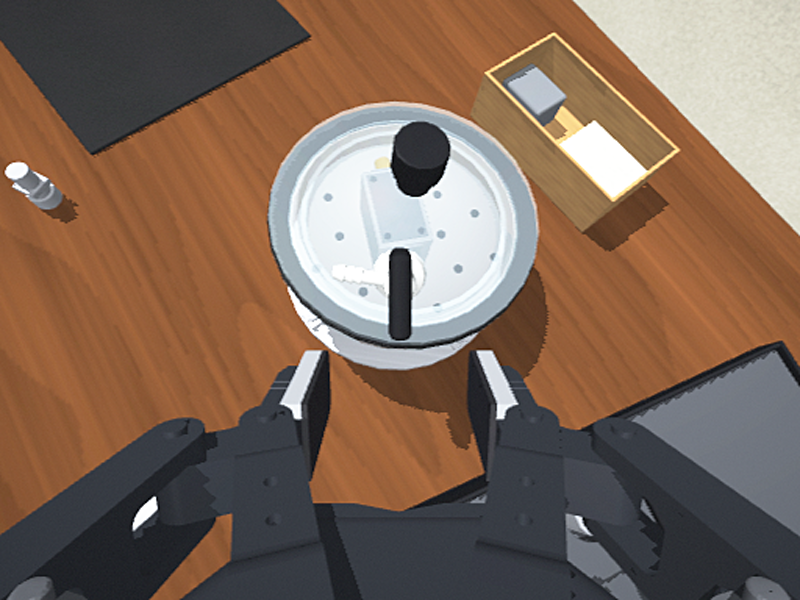

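The key sits at (400,293), centred between the jaws at columns 318 and 482 and lined up with them. The fit agrees to within 1 mm. I'll go in and turn it.

```bash
sed -i 's/^P=.*; AZ/P=np.array([0.5369,-0.1168,0.1446]); AZ/' plan.py; python3 - <<'E'
from plan import *
p,q=pose(0.17,-1,-.014)
ctrl.servo_line(p,q,max_speed=0.1); st()
o=jaws.set_gripper(0.0,30); print(o); st()
for th in (0.3,):
    p,q=pose(th,-1,-.014); ctrl.servo_line(p,q); st()
E
```

```text
t 5.55 p [ 0.5424 -0.1111  0.1337] F [-0.9 -0.3 -0.4] T [-0.48  0.37 -0.05] op 0.0452
False
t 5.94 p [ 0.5424 -0.111   0.1337] F [-3.3 -1.6  5.9] T [-0.2   0.56  0.12] op 0.0116
t 6.22 p [ 0.5425 -0.111   0.1337] F [-2.7 -1.3  6.1] T [-0.15  0.33  0.17] op 0.0113
```

```bash
python3 - <<'E'
from plan import *
for th in (0.6,0.9,1.2,1.4,1.48):
    p,q=pose(th,-1,-.014); ctrl.servo_line(p,q); o=st()
print(np.round(o['joint_pos'],2))
E
```

```text
t 6.67 p [ 0.5427 -0.1111  0.1338] F [-1.4 -1.3  6. ] T [-0.19  0.17  0.05] op 0.0113
t 7.12 p [ 0.5429 -0.1111  0.1339] F [ 1.  -1.2  6.4] T [-0.16 -0.07 -0.06] op 0.0118
t 7.58 p [ 0.5431 -0.1111  0.134 ] F [ 0.8 -1.2  7. ] T [-0.01 -0.37 -0.1 ] op 0.0113
t 7.92 p [ 0.5432 -0.111   0.1341] F [ 1.5 -0.1  6.8] T [ 0.13 -0.42 -0.08] op 0.0112
t 8.18 p [ 0.5432 -0.111   0.1341] F [ 1.7 -1.5  7.4] T [ 0.16 -0.48 -0.09] op 0.0116
[ 0.85  0.39 -0.49  2.13 -0.79  0.6   1.82]
```

```bash
python3 - <<'E'
from plan import *
jaws.set_gripper(0.04,30); 
p,q=pose(1.48,-1,.07); ctrl.servo_line(p,q,max_speed=0.2); st()
s=snap('wrist','w3')
cv2.imwrite('pics/w3b.png',s['frame'][:,:,::-1])
from keyfit import *
pt=keypts(s,c=(0.537,-.117)); print(len(pt),pt.mean(0))
f=lambda p: sd((pt-p[:3])@frame(AZ,p[3]))
r=least_squares(f,[*P,1.4],loss='soft_l1',f_scale=.001,x_scale=[.01,.01,.01,.1]); print(np.sqrt(np.mean(r.fun**2)),r.x.round(4))
for az in (48,228,138,318):
    j=kin.inverse_kinematics([.589,-.057,.139],(R.from_euler('z',az,degrees=True)*R.from_quat([1,0,0,0])).as_quat()); print(az,None if j is None else np.round(j,2))
print(ctrl.get_obs()['joint_pos'].round(2))
E
```

```text
t 9.12 p [ 0.5096 -0.1475  0.201 ] F [-0.3 -0.3 -0.5] T [-0.46  0.41  0.01] op 0.0399
926 [ 0.5321875  -0.11721973  0.15087177]
0.0006836831713315849 [ 0.5368 -0.1175  0.1442  1.4798]
48 [ 0.01  0.39 -0.02  1.88  0.01  0.87 -0.76]
228 [ 0.42  0.44 -0.54  1.85  0.28  0.92  2.15]
138 [ 0.19  0.4  -0.25  1.87  0.13  0.89  0.71]
318 [-0.47  0.45  0.59  1.91 -0.32  0.88 -2.02]
[ 0.92  0.26 -0.44  2.1  -0.74  0.8   1.78]
```

View pics/w3b.png

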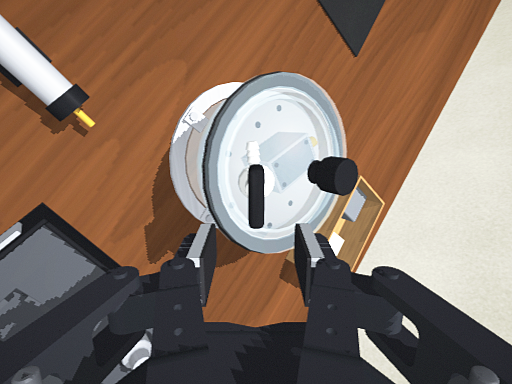

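The key now lies in line with its nozzle, at (257,195) in this frame, and the fit puts it at 1.48 rad. The tap is open, so the knob is next.

```bash
cat >> plan.py <<'E'
def down(az): return (R.from_euler('z',az,degrees=True)*R.from_quat([1,0,0,0])).as_quat()
E
python3 - <<'E'
from plan import *
q=down(48)
ctrl.servo_line([0.50,-0.157,0.25],max_speed=0.3)
ctrl.movep([.589,-.057,.225],q); jaws.set_gripper(0.058,40); st()
s=snap('wrist','w4'); cv2.imwrite('pics/w4b.png',s['frame'][:,:,::-1])
W=world(s); v=cv2.cvtColor(s['frame'],cv2.COLOR_RGB2HSV)[...,2]
k=(np.linalg.norm(W[...,:2]-[0.589,-0.057],axis=-1)<0.025)&(W[...,2]>0.161)&(W[...,2]<.170)&(v<110); pk=W[k]
print(k.sum(),pk.mean(0).round(4),cv2.minEnclosingCircle(pk[:,:2].astype(np.float32)))
E
```

```text
t 12.12 p [ 0.589  -0.0572  0.2251] F [-0.1 -0.9 -0. ] T [-0.   -0.04 -0.05] op 0.058
1441 [ 0.5908 -0.0551  0.1644] ((0.5900719165802002, -0.05579696595668793), 0.01602739281952381)
```

View pics/w4b.png

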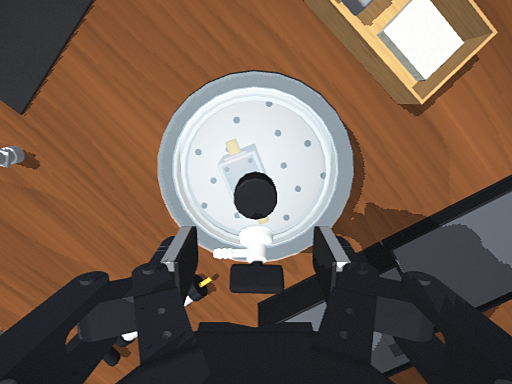

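```bash
python3 - <<'E'
from plan import *
ctrl.servo_line([.5897,-.0562,.138],max_speed=0.12); st()
jaws.set_gripper(0.0,60); st()
ctrl.servo_line([.5897,-.0562,.142],max_speed=0.04); st()
ctrl.servo_line([.5897,-.0562,.22],max_speed=0.12); st()
s=snap('wrist','w5'); cv2.imwrite('pics/w5b.png',s['frame'][:,:,::-1])
for az in (48,):
    j=kin.inverse_kinematics([.52,.30,.07],down(az)); print(az,None if j is None else np.round(j,2))
E
```

```text
t 13.05 p [ 0.5901 -0.0562  0.1386] F [0.1 0.6 1.2] T [-0.05 -0.   -0.03] op 0.0579
t 13.41 p [ 0.5901 -0.0562  0.139 ] F [-1.   0.4  7.4] T [0.   0.49 0.01] op 0.0306
t 13.66 p [ 0.5897 -0.0562  0.1422] F [-0.4  0.3 -5.4] T [ 0.02 -0.   -0.02] op 0.0303
t 14.46 p [ 0.5893 -0.0563  0.2193] F [ 0.6  0.1 -5.3] T [0.08 0.03 0.04] op 0.0305
48 [-0.25  0.54 -0.49  1.88  0.34  0.81 -1.65]
```

View pics/w5b.png

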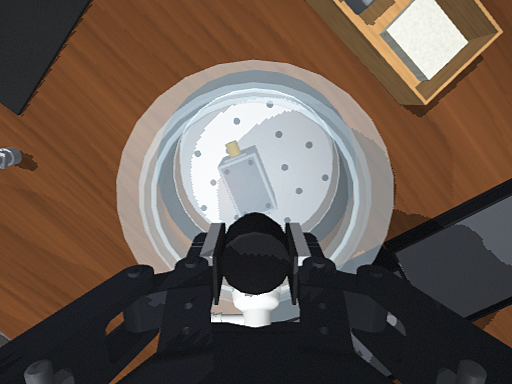

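```bash
python3 - <<'E'
from plan import *
ctrl.movep([.5207,.3008,.20],down(48)); st()
ctrl.servo_line([.5207,.3008,.083],max_speed=0.13); st()
s=snap('top','t1'); cv2.imwrite('pics/t1b.png',cv2.resize(s['frame'][150:300,60:260,::-1],None,fx=4,fy=4,interpolation=cv2.INTER_CUBIC))
for z in (.079,.076,.0735,.0715,.070,.0685):
    ctrl.servo_line([.5207,.3008,z],max_speed=0.03); o=st()
    if o['force'][2]>-3: break
E
```

```text
t 15.88 p [0.5216 0.2993 0.1999] F [ 0.4 -0.3 -5.1] T [-0.04 -0.03 -0.01] op 0.0299
t 16.93 p [0.5211 0.3011 0.0838] F [-0.7 -0.  -5.2] T [-0.01 -0.04 -0.05] op 0.0302
t 17.26 p [0.5207 0.3007 0.079 ] F [ 0.9  0.3 -5. ] T [-0.02 -0.05 -0.02] op 0.0302
t 17.51 p [0.5206 0.3007 0.0758] F [ 0.1 -1.2 -5.3] T [ 0.04  0.05 -0.  ] op 0.0306
t 17.76 p [0.5206 0.3007 0.0733] F [-0.8 -0.7 -4.8] T [ 0.05 -0.01  0.  ] op 0.0306
t 18.01 p [0.5207 0.3008 0.0714] F [-0.1  0.2 -4.9] T [-0.   -0.03 -0.01] op 0.0302
t 18.26 p [0.5208 0.3009 0.071 ] F [-6.2 -4.7 13.2] T [-0.82  1.15 -0.03] op 0.0299
```

View pics/t1b.png

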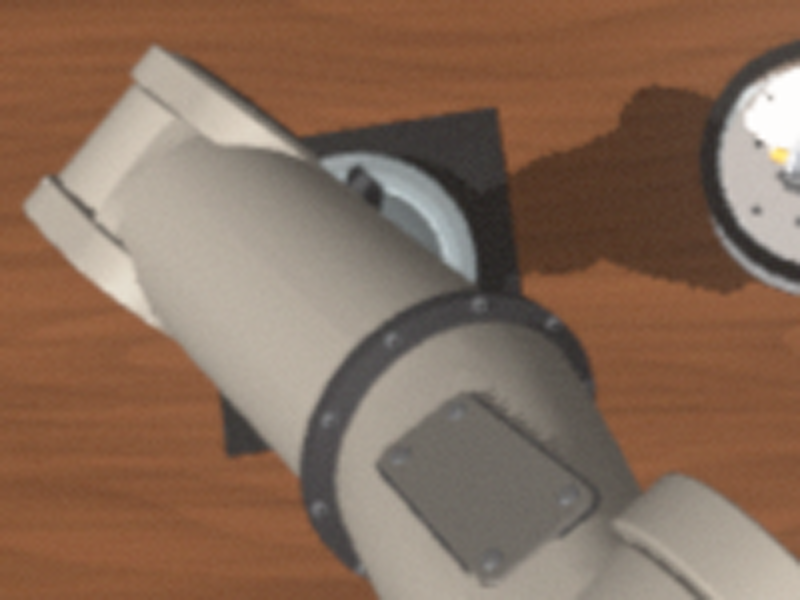

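```bash
python3 - <<'E'
from plan import *
ctrl.servo_line([.5207,.3008,.0712],max_speed=0.03); st()
jaws.set_gripper(0.058,60); st()
ctrl.servo_line([.5207,.3008,.16],max_speed=0.25)
# go toward jar with wrist view
ctrl.movep([.565,-.055,.235],down(0)); st()
s=snap('wrist','w6'); t=snap('top','t2')
cv2.imwrite('pics/w6b.png',cv2.resize(s['frame'][:,:,::-1],(800,600),interpolation=cv2.INTER_CUBIC))
cv2.imwrite('pics/t2b.png',cv2.resize(t['frame'][100:300,60:400,::-1],None,fx=2.3,fy=2.3,interpolation=cv2.INTER_CUBIC))
E
```

```text
t 18.51 p [0.5208 0.3008 0.0712] F [-0.2 -0.6 -4.5] T [-0.05 -0.05 -0.  ] op 0.0303
t 18.89 p [0.5208 0.3009 0.0713] F [-0.1 -0.9  1.1] T [ 0.02  0.03 -0.  ] op 0.0579
t 20.77 p [ 0.5651 -0.0533  0.2346] F [-0.3  0.   0.2] T [ 0.01 -0.01  0.01] op 0.058
```

View pics/w6b.png

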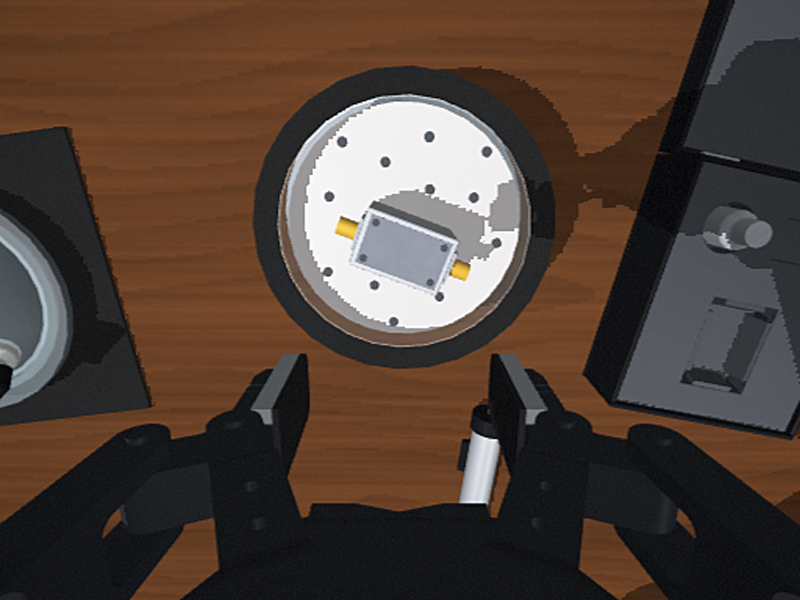

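View pics/t2b.png

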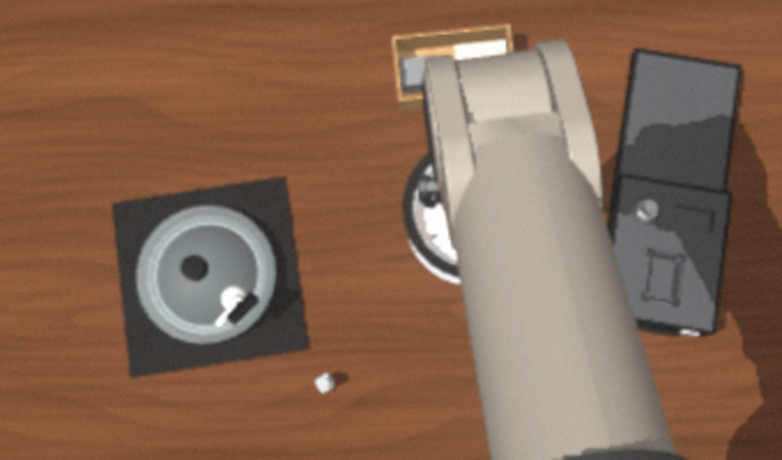

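The lid stands in the middle of the mat, knob at (193,267) in the cropped top view. In the wrist view the preamplifier is clear in the jar, centred at (403,248) with its sockets at (345,228) and (460,270).

```bash
cat > m4.py <<'E'
from h import *
s=load('w6');W=world(s);z=W[...,2]; hsv=cv2.cvtColor(s['frame'],cv2.COLOR_RGB2HSV)
m=(np.linalg.norm(W[...,:2]-[0.59,-0.056],axis=-1)<0.06)&(z>0.103)&(z<0.113)
print(np.median(z[m]))
n,l,stt,_=cv2.connectedComponentsWithStats(m.astype(np.uint8)); m=l==1+np.argmax(stt[1:,4])
print('pre',m.sum(),W[m].mean(0).round(4),cv2.minAreaRect(W[m][:,:2].astype(np.float32)))
# pocket again
H,Wd=z.shape; u,vv=np.meshgrid(np.arange(Wd),np.arange(H)); r=R.from_quat(s['rotation']).as_matrix()
d=np.stack([(u-s['cx'])/s['fx'],(vv-s['cy'])/s['fy'],np.ones_like(u)],-1)@r.T
P=s['origin']+d*((0.05-s['origin'][2])/d[...,2])[...,None]
m=(np.linalg.norm(P[...,:2]-[0.499,-0.299],axis=-1)<0.05)&(z<0.0465)
n,l,stt,c=cv2.connectedComponentsWithStats(m.astype(np.uint8)); i=1+np.argmax(stt[1:,4])
print('pocket',stt[i],cv2.minAreaRect(P[l==i][:,:2].astype(np.float32)))
q=(np.linalg.norm(W[...,:2]-[0.585,-0.282],axis=-1)<0.03)&(z>0.073)&(z<0.085); print('sensor',W[q].mean(0))
ya=np.rad2deg
for az in (70,80,-110,-100,-20,-15,-10):
    for p in ([.59,-.056,.075],[.498,-.2994,.055]):
        j=kin.inverse_kinematics(p,(R.from_euler('z',az,degrees=True)*R.from_quat([1,0,0,0])).as_quat()); print(az,p,None if j is None else np.round(j,2))
E
python3 m4.py
```

```text
0.10814609367456529
pre 2485 [ 0.5817 -0.0553  0.1081] ((0.5808689594268799, -0.055431466549634933), (0.0599842369556427, 0.03609194606542587), 69.57450103759766)
pocket [ 435  190   62   61 1730] ((0.49894821643829346, -0.2983790934085846), (0.048139601945877075, 0.06906360387802124), 78.56644439697266)
sensor [ 0.5876799  -0.28132562  0.07713713]
70 [0.59, -0.056, 0.075] [ 0.36  0.52 -0.48  1.9   0.32  0.8  -0.64]
70 [0.498, -0.2994, 0.055] [ 0.72  0.52 -0.37  1.94  0.27  0.74 -0.15]
80 [0.59, -0.056, 0.075] [ 0.39  0.53 -0.51  1.89  0.35  0.81 -0.49]
80 [0.498, -0.2994, 0.055] [ 0.75  0.52 -0.41  1.94  0.3   0.74 -0.  ]
-110 [0.59, -0.056, 0.075] [-0.81  0.88  1.2   1.96 -0.98  1.05 -2.63]
-110 [0.498, -0.2994, 0.055] [-0.05  0.58  0.64  1.98 -0.5   0.74 -2.6 ]
-100 [0.59, -0.056, 0.075] [-0.73  0.74  1.01  1.96 -0.8   0.92 -2.61]
-100 [0.498, -0.2994, 0.055] [ 0.08  0.53  0.45  1.98 -0.34  0.71 -2.57]
-20 [0.59, -0.056, 0.075] [ 0.19  0.49 -0.25  1.91  0.17  0.77 -2.08]
-20 [0.498, -0.2994, 0.055] [ 0.54  0.49 -0.14  1.95  0.1   0.71 -1.58]
-15 [0.59, -0.056, 0.075] [ 0.19  0.49 -0.27  1.91  0.18  0.77 -2.  ]
-15 [0.498, -0.2994, 0.055] [ 0.55  0.49 -0.15  1.95  0.11  0.71 -1.5 ]
-10 [0.59, -0.056, 0.075] [ 0.2   0.49 -0.28  1.91  0.19  0.77 -1.92]
-10 [0.498, -0.2994, 0.055] [ 0.56  0.49 -0.16  1.95  0.12  0.71 -1.42]
```

```bash
python3 - <<'E'
from h import *
from plan import down
s=load('w6');W=world(s);z=W[...,2]
m=(np.linalg.norm(W[...,:2]-[0.581,-0.0555],axis=-1)<0.045)&(z>0.1055)&(z<0.1115)
p=W[m][:,:2]
for a in (67,68,69,69.57,70,71,72):
    e=np.array([np.cos(np.deg2rad(a)),np.sin(np.deg2rad(a))]); t=np.array([-e[1],e[0]])
    qe=np.percentile(p@e,[0.5,99.5]); qt=np.percentile(p@t,[.5,99.5]); print(a,np.diff(qe).round(4),np.diff(qt).round(4),(e*qe.mean()+t*qt.mean()).round(4))
AZ=69.5
ctrl.movep([.5805,-.0555,.15],down(AZ)); st()
s=snap('wrist','w7'); cv2.imwrite('pics/w7b.png',s['frame'][:,:,::-1])
W=world(s);z=W[...,2]
m=(np.linalg.norm(W[...,:2]-[0.581,-0.0555],axis=-1)<0.045)&(z>0.1055)&(z<0.1115); p=W[m][:,:2]
print(m.sum(),cv2.minAreaRect(p.astype(np.float32)))
E
```

```text
67 [0.0582] [0.0363] [ 0.5809 -0.0556]
68 [0.0582] [0.0357] [ 0.581  -0.0556]
69 [0.0582] [0.0354] [ 0.5809 -0.0555]
69.57 [0.0581] [0.0354] [ 0.5809 -0.0555]
70 [0.0582] [0.0354] [ 0.5809 -0.0555]
71 [0.0583] [0.0358] [ 0.5809 -0.0555]
72 [0.0581] [0.0361] [ 0.5809 -0.0555]
t 21.93 p [ 0.5807 -0.0552  0.1502] F [ 0.1 -0.3 -0.7] T [ 0.03 -0.04  0.01] op 0.0581
4450 ((0.5806302428245544, -0.05519196018576622), (0.05962903052568436, 0.036021605134010315), 69.40119171142578)
```

View pics/w7b.png

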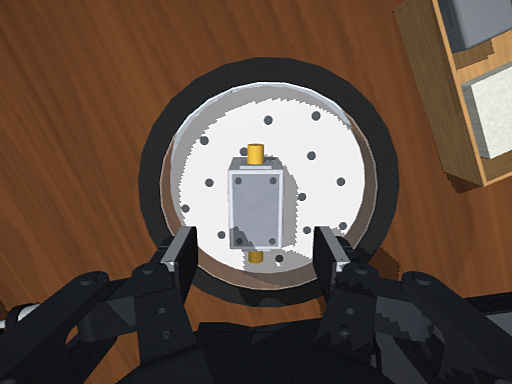

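```bash
python3 - <<'E'
from plan import *
AZ=69.5; c=[.5807,-.0553]
ctrl.servo_line([*c,.083],max_speed=0.12); st()
jaws.set_gripper(0.0,80); st()
ctrl.servo_line([*c,.17],max_speed=0.15); st()
ctrl.movep([.4989,-.2987,.16],down(-11.4)); st()
s=snap('wrist','w8'); cv2.imwrite('pics/w8b.png',cv2.resize(s['frame'][:,:,::-1],(800,600),interpolation=cv2.INTER_CUBIC))
E
```

```text
t 22.69 p [ 0.5811 -0.0551  0.0835] F [ 0.2 -0.1  0.1] T [-0.01  0.02  0.02] op 0.0579
t 23.02 p [ 0.5814 -0.0554  0.0842] F [-0.5 -0.1  7.2] T [ 0.06  0.39 -0.01] op 0.0345
t 23.76 p [ 0.5802 -0.0554  0.1693] F [ 1.   0.3 -2. ] T [-0.01  0.04 -0.05] op 0.0352
t 24.77 p [ 0.4995 -0.2972  0.1595] F [ 0.7  0.8 -1.1] T [ 0.02 -0.04 -0.  ] op 0.0345
```

View pics/w8b.png

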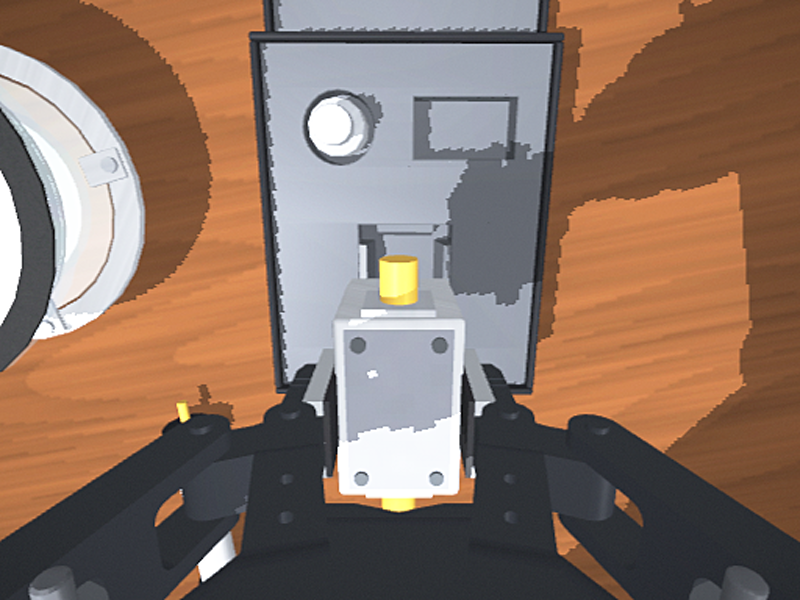

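```bash
python3 - <<'E'
from h import *
from plan import down
s=viewer.snapshot('wrist'); o=ctrl.get_obs(); W=world(s)
Rt=R.from_quat(o['tcp_rot']); T=(W-o['ee_pos'])@Rt.as_matrix()
v=cv2.cvtColor(s['frame'],cv2.COLOR_RGB2HSV)[...,2]
m=(np.abs(T[...,0])<.04)&(np.abs(T[...,1])<.0165)&(T[...,2]<-.018)&(T[...,2]>-.035)
print(m.sum(),np.median(T[m][:,2]),np.percentile(T[m],[1,99],axis=0).round(4))
h=np.histogram(T[m][:,2],bins=10); print(h)
m=(np.abs(T[...,0])<.04)&(np.abs(T[...,1])<.022)&(np.abs(T[...,2]-np.median(T[m][:,2]))<.003)
print(cv2.minAreaRect(T[m][:,:2].astype(np.float32)), np.linalg.lstsq(np.c_[T[m][:,:2],np.ones(m.sum())],T[m][:,2],rcond=None)[0]); st()
z=W[...,2]
H,Wd=z.shape; u,vv=np.meshgrid(np.arange(Wd),np.arange(H)); r=R.from_quat(s['rotation']).as_matrix()
d=np.stack([(u-s['cx'])/s['fx'],(vv-s['cy'])/s['fy'],np.ones_like(u)],-1)@r.T
P=s['origin']+d*((0.05-s['origin'][2])/d[...,2])[...,None]
Q=(P-[.4989,-.2987,.05])@R.from_euler('z',-11.4,degrees=True).as_matrix()
m=(np.abs(Q[...,0]-.03)<.015)&(np.abs(Q[...,1])<.04)&(z<.0465)&(vv<178)
print('pocket +x part in pocket frame',np.percentile(Q[m],[0.5,99.5],axis=0).round(4))
E
```

```text
8899 -0.02390901686472536 [[-0.0282 -0.0162 -0.0255]
 [ 0.0293  0.0162 -0.0197]]
(array([  44,  627, 3311, 3504,  829,  240,  175,   72,   41,   56]), array([-0.0265706 , -0.02571477, -0.02485894, -0.02400311, -0.02314728,
       -0.02229144, -0.02143561, -0.02057978, -0.01972395, -0.01886812,
       -0.01801229]))
((-0.0003910493105649948, -3.481842577457428e-05), (0.06051212176680565, 0.04387259855866432), 0.3930557668209076) [ 0.00696057  0.00164154 -0.02386408]
t 24.87 p [ 0.4998 -0.2971  0.1597] F [-0.3  0.6 -1.5] T [ 0.03 -0.03 -0.02] op 0.0343
pocket +x part in pocket frame [[ 0.0154 -0.0257 -0.    ]
 [ 0.0344  0.0231 -0.    ]]
```

```bash
python3 - <<'E'
from plan import *
c=[.4988,-.2992]; q=down(-11.4)
ctrl.servo_line([*c,.085],q,max_speed=0.12); st()
for z in (.077,.070,.066,.062,.059):
    ctrl.servo_line([*c,z],q,max_speed=0.05); o=st()
    if o['force'][2]>35: break
E
```

```text
t 25.64 p [ 0.4992 -0.2993  0.0855] F [-0.4  0.5 -0.6] T [-0.05 -0.01  0.02] op 0.0346
t 25.95 p [ 0.4987 -0.2992  0.0769] F [-0.3 -0.1 -2. ] T [ 0.04 -0.   -0.01] op 0.0347
t 26.24 p [ 0.4986 -0.2991  0.0696] F [ 0.1  0.1 -1.1] T [-0.   -0.   -0.02] op 0.0344
t 26.49 p [ 0.4987 -0.2992  0.0658] F [ 0.2  0.4 -1.4] T [ 0.    0.04 -0.01] op 0.0344
t 26.74 p [ 0.4987 -0.2995  0.0618] F [ 0.6 -1.7 -2.7] T [-0.52 -0.02 -0.  ] op 0.035
t 26.99 p [ 0.4989 -0.2997  0.059 ] F [ 0.7 -5.6 -3.5] T [-1.33 -0.19  0.  ] op 0.0345
```

```bash
python3 - <<'E'
from plan import *
c=[.4989,-.3006]; q=down(-11.4)
for z in (.0575,.0555,.054,.0528,.0518):
    ctrl.servo_line([*c,z],q,max_speed=0.04); o=st()
    if o['force'][2]>38: break
E
```

```text
t 27.24 p [ 0.499  -0.3005  0.0575] F [-0.5 -1.8  1.4] T [-0.4   0.11  0.04] op 0.0345
t 27.49 p [ 0.4991 -0.3005  0.0558] F [-1.9  0.4  6.9] T [-0.06  0.33  0.01] op 0.0348
t 27.74 p [ 0.4991 -0.3005  0.0543] F [-0.3 -0.1  6.3] T [-0.15  0.29 -0.03] op 0.0343
t 27.99 p [ 0.4991 -0.3005  0.0531] F [-2.3 -0.7  8. ] T [-0.07  0.3   0.01] op 0.0348
t 28.24 p [ 0.4991 -0.3005  0.0522] F [-2.4  0.3  9.4] T [-0.02  0.45  0.08] op 0.0347
```

```bash
python3 - <<'E'
from plan import *
c=[.4989,-.3006]; q=down(-11.4)
for z in (.0508,.0500,.0492,.0485):
    ctrl.servo_line([*c,z],q,max_speed=0.04); o=st()
    if o['force'][2]>28: break
s=viewer.snapshot('wrist'); o=ctrl.get_obs(); W=world(s)
T=(W-o['ee_pos'])@R.from_quat(o['tcp_rot']).as_matrix()
m=(np.abs(T[...,0])<.025)&(np.abs(T[...,1])<.0155)&(T[...,2]<-.01)&(T[...,2]>-.035)
print('part top z',np.median(W[m][:,2]), np.linalg.lstsq(np.c_[T[m][:,:2],np.ones(m.sum())],W[m][:,2],rcond=None)[0])
E
```

```text
t 28.49 p [ 0.4991 -0.3004  0.0521] F [-6.8  3.5 27.2] T [0.65 1.8  0.03] op 0.0344
t 28.74 p [ 0.4991 -0.3005  0.0521] F [-12.4   5.6  42.1] T [1.4  2.87 0.05] op 0.0346
part top z 0.07634952624925267 [-0.00182345 -0.00314468  0.07635998]
```

```bash
python3 - <<'E'
from plan import *
c=[.4991,-.3005]; q=down(-11.4)
ctrl.servo_line([*c,.0518],q,max_speed=0.04); st()
jaws.set_gripper(0.062,80); st()
ctrl.servo_line([.4991,-.3005,.14],q,max_speed=0.15)
ctrl.servo_line([.47,-.295,.22],q,max_speed=0.25); st()
s=snap('wrist','w9'); W=world(s); cv2.imwrite('pics/w9b.png',cv2.resize(s['frame'][:,:,::-1],(800,600),interpolation=cv2.INTER_CUBIC))
z=W[...,2]; m=(np.linalg.norm(W[...,:2]-[.499,-.3005],axis=-1)<.045)&(z>.068)&(z<.085)
Q=(W-[.4989,-.2995,.05])@R.from_euler('z',-11.4,degrees=True).as_matrix(); m&=(np.abs(Q[...,0])<.034)
print(m.sum(),np.median(z[m]),cv2.minAreaRect(W[m][:,:2].astype(np.float32)),np.linalg.lstsq(np.c_[Q[m][:,:2],np.ones(m.sum())],z[m],rcond=None)[0])
f=(np.abs(Q[...,0])<.06)&(np.abs(Q[...,1])<.06)&(np.abs(z-.05)<.004); print('foam',np.median(z[f]))
for a,b in ((-1,-1),(-1,1),(1,-1),(1,1)):
    k=m&(np.linalg.norm(Q[...,:2]-[a*.02,b*.012],axis=-1)<.005); print(a,b,z[k].mean().round(4))
E
```

```text
t 29.04 p [ 0.4991 -0.3004  0.0522] F [-5.2  1.2 14.2] T [0.22 1.11 0.03] op 0.0344
t 29.43 p [ 0.4991 -0.3003  0.0516] F [-0.2 -0.4  0. ] T [ 0.02 -0.01  0.02] op 0.0618
t 30.66 p [ 0.4697 -0.295   0.2199] F [-0.   0.6 -0.6] T [-0.07 -0.01 -0.01] op 0.0617
2341 0.07629157498011196 ((0.49876347184181213, -0.2997379004955292), (0.03597567602992058, 0.06725870072841644), 78.0335922241211) [-0.00987422  0.00029465  0.07610633]
foam 0.049706945513372264
-1 -1 0.0766
-1 1 0.0767
1 -1 0.0765
1 1 0.0765
```

View pics/w9b.png

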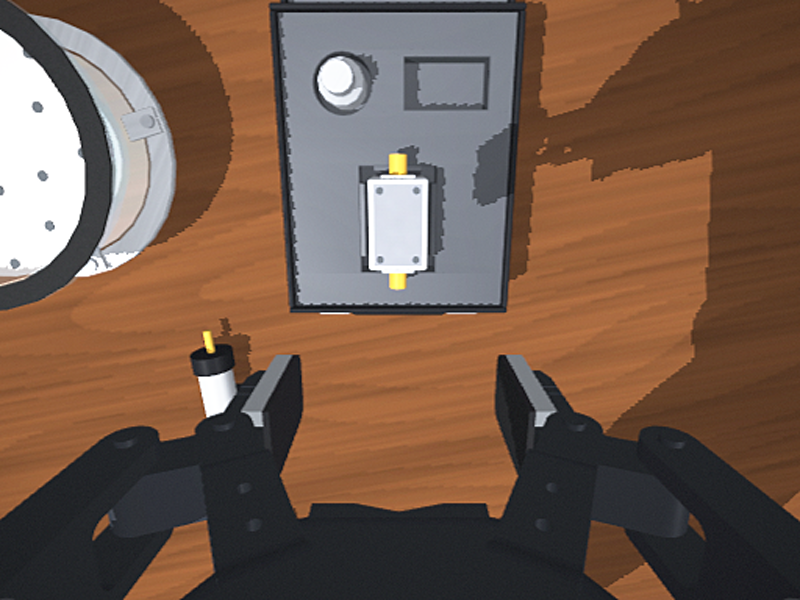

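The preamp is seated level and square at (398,225). Its top reads 26.5 mm above the foam, against a nominal 26 mm. There's plenty of time, so I'll make sure with a light press from above using shut fingers.

```bash
python3 - <<'E'
from plan import *
q=down(-11.4); c=[.4989,-.3000]
jaws.set_gripper(0.0,40)
ctrl.servo_line([*c,.10],q,max_speed=0.2); ctrl.servo_line([*c,.081],q,max_speed=0.08); st()
for z in (.0785,.077,.0762,.0756,.075,.0744):
    ctrl.servo_line([*c,z],q,max_speed=0.03); o=st()
    if o['force'][2]>18: break
ctrl.servo_line([*c,.12],q,max_speed=0.15)
ctrl.servo_line([.44,-.29,.25],q,max_speed=0.25); st()
s=snap('wrist','w10'); W=world(s); cv2.imwrite('pics/w10b.png',cv2.resize(s['frame'][:,:,::-1],(800,600),interpolation=cv2.INTER_CUBIC))
z=W[...,2]; Q=(W-[.4989,-.2998,.05])@R.from_euler('z',-11.4,degrees=True).as_matrix()
for a,b in ((-1,-1),(-1,1),(1,-1),(1,1)):
    k=(np.linalg.norm(Q[...,:2]-[a*.02,b*.012],axis=-1)<.005); print(a,b,z[k].mean().round(4))
f=(np.abs(Q[...,0])<.06)&(np.abs(Q[...,1])<.06)&(np.abs(z-.05)<.004); print('foam',np.median(z[f]))
E
```

```text
t 32.47 p [ 0.4986 -0.2999  0.0807] F [ 0.3 -0.1  0.3] T [ 0.   -0.02 -0.02] op 0.0005
t 32.72 p [ 0.4989 -0.3     0.0785] F [-0.7 -0.3  0.6] T [ 0.05 -0.03  0.05] op -0.0001
t 32.97 p [ 0.4989 -0.3     0.077 ] F [-0.5  1.4 -0.6] T [ 0.07 -0.02  0.05] op 0.0001
t 33.22 p [ 0.499  -0.3001  0.0763] F [0.  0.4 1. ] T [-0.03  0.03  0.01] op -0.0003
t 33.47 p [ 0.499  -0.3001  0.0761] F [-2.7  1.6  9.6] T [0.3  0.58 0.02] op 0.0003
t 33.72 p [ 0.499  -0.3001  0.0761] F [-6.   5.  19.5] T [0.71 1.32 0.06] op 0.0004
t 34.89 p [ 0.4398 -0.2898  0.2492] F [ 0.4  0.2 -0.6] T [0.   0.05 0.01] op 0.0001
-1 -1 0.0764
-1 1 0.0765
1 -1 0.0766
1 1 0.0764
foam 0.04968437914014012
```

The fingers met a hard stop at z = 0.0761, against 0.076 nominal, so it is fully home. I'll move clear and do a last overall check.

```bash
python3 - <<'E'
from plan import *
ctrl.movep([0.279,-0.60,0.26],down(24)); st()
t=snap('top','t3'); s=snap('scene','s3')
cv2.imwrite('pics/t3b.png',cv2.resize(t['frame'][100:320,80:400,::-1],None,fx=2.5,fy=2.5,interpolation=cv2.INTER_CUBIC))
cv2.imwrite('pics/s3b.png',s['frame'][:,:,::-1])
W=world(t); k=(np.linalg.norm(W[...,:2]-[.5207,.3008],axis=-1)<.03)&(W[...,2]>.085)&(W[...,2]<.11); print('lid knob',np.median(W[k],axis=0).round(4))
E
```

```text
t 36.26 p [ 0.2802 -0.5991  0.2594] F [ 0.2  0.2 -1. ] T [0.02 0.04 0.04] op 0.0
lid knob [0.5185 0.2987 0.0957]
```

View pics/t3b.png

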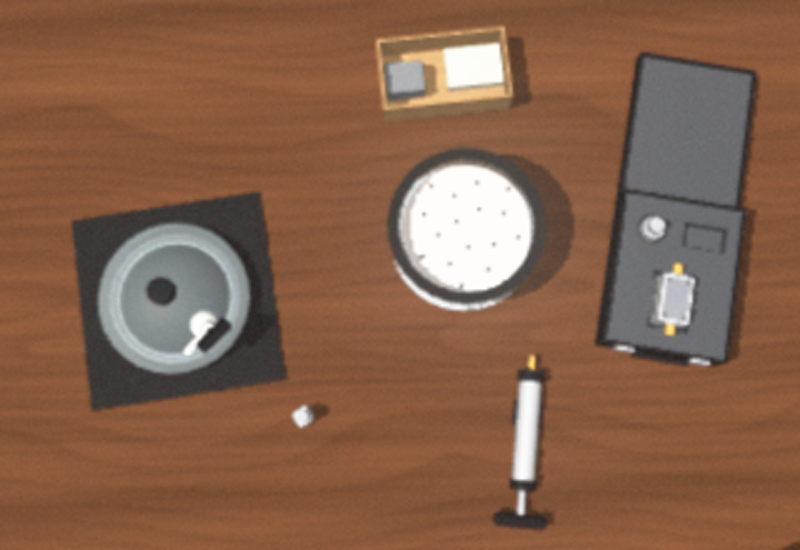

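View pics/s3b.png

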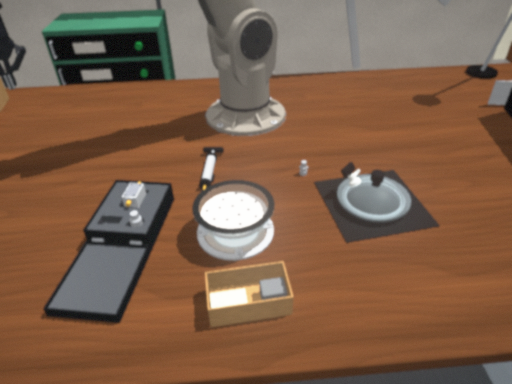

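The last pictures show:
- **Lid:** rim down in the middle of the mat, knob at (161,291) in the top crop.
- **Preamplifier:** seated in its cutout at (676,299).
- **Bystanders:** the jar is empty and clamped, and the pump, adaptor and tray are where they were.

Handing in.

```bash
python3 - <<'E'
from h import *
print(ctrl.close_job())
E
```

```text
the job is handed in; nothing more can be done
None
```

The job is done and handed in at about 36 s of the 62 s allowed; no verdict was reported.

- **Vent tap:** I turned the key to about 1.48 rad, and a camera fit confirmed it. It measured about 0.17 rad open before I touched it, rather than fully shut.
- **Lid:** I lifted it straight off by the knob and set it on its rim on the mat. It touched down at the expected height and was briefly pressed with about 18 N before I let go. The last top view puts the knob within about 2 mm of the mat's centre.
- **Preamplifier:** I pressed it into its cutout, with the wrist force peaking at 42 N on the floor. Shut fingers then met a hard stop at a top height of 76.1 mm, against 76 nominal. It sits level to about 0.2 mm.
- **Bystanders:** in the last pictures the pump, adaptor, tray and sensor look undisturbed.

**Disagreements:**
- The top and wrist cameras differed by about 2 mm. I used the wrist camera for the grasps and fits.
- The cutout was about 1 mm further to the robot's right than measured. I saw this as side force during insertion and corrected it.
- The wrist camera's last reading put the preamplifier's top 26.8 mm above the foam instead of 26. I trusted the finger contact over that.

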